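Line up the storage tins by size on the shop display

ROBOT

A 6-joint arm with a two-finger parallel gripper is mounted at the origin on the work surface. World frame = base frame: x ahead of the robot, y to its left, z up, the work surface at z = 0. Lengths are in mm, angles in rad, forces in N, time in s.
With the tool pointing down it reaches from about 350 to 775 mm from the base axis. Payload 7.3 kg.
Tool frame: the origin (TCP) lies at the very end of the fingers, on their centre line; the grasp point (between the pads) lies 19 mm behind it; z points along the fingers, y is the line along which they close (so a half turn about z gives the same grasp; the last joint's range is limited). The gripper opens to 92 mm and grips with 3 to 60 N. Pads are 19 mm wide; open, the fingers measure 130 mm over their backs; the gripper's body (75 mm by 190 mm) begins 47 mm behind the grasp point.
Start: joints at [-1.342, 0.342, 1.524, -0, 1.275, -0.146], TCP at [192.219, -488.566, 226.741] pointing down, gripper open.
Joint ranges: [-2.53, 2.53], [-0.77, 2.02], [0.04, 2.7], [-1, 4.14], [0.28, 2.66], [-3.11, 3.11]. Speed limits (rad/s): [2.57, 2.57, 3.14, 3.14, 3.14, 3.14].

INTERFACE

Orientations are given as [roll, pitch, yaw] about the fixed x, y, z axes, in that order (R = Rz(yaw) Ry(pitch) Rx(roll)).
In Python, from plant import bot gives the robot as it stands.
- The arm moves only by the tool send_rows, never from a script. Its argument "rows" is a list of rows, each an object of numbers: "x", "y", "z": the shift along the tool's x, y, z in units of 0.2 m (1.0 is 0.2 m); "ax", "ay", "az": the turn, a rotation vector about the tool's x, y, z in units of 60 degrees (1.0 is 60 degrees); "jaw": the opening, from -1 (shut) to 1 (fully open), so that 0 is half open. In form: [{"x": .., "y": .., "z": .., "ax": .., "ay": .., "az": .., "jaw": ..}, ...]. A call has exactly 10 rows; each row is the pose to reach, as a shift and turn from the pose commanded when the call began, along the tool's axes at that moment; what a row does not reach only later rows make up. A row lasts 1/8 s, in which the tool goes at most 62.5 mm and 10.7 degrees, less where a joint would pass 70% of its speed; a pose out of reach is approached as far as the arm can. A call with a number of a shift or a turn outside -1 to 1 is refused whole. A call with a gripper value outside its range is refused whole. The fingers move at their own pace and stop on an object; the grip force is fixed at half the most. Time passes only in rows, so rows that repeat a pose let the fingers close, or fill a call up. It gives the time, the measured TCP pose, the force, the opening and the grip force at its end, in the units of the state.
- bot.get_obs(): the state, without advancing time (a new reading comes with each control period).
- bot.capture(name): name is "scene" or "side" or "wrist"; returns (picture, depth): 420x560x3 uint8, red, green, blue; 420x560 float32, mm along the optical axis (not along the pixel's ray), 0 where there is no reading.
- bot.camera_model(name): a dict with "vertical_fov" (degrees; the focal length in pixels is half the picture's height over the tangent of half this angle, whatever the lens; pixels are square), "cx", "cy" (the principal point, pixels), "R" (3x3) and "t" (3): a world point X has camera coordinates R X + t; the wrist camera has in their place "T_tool_cam" (4x4, takes a point from camera to tool coordinates, whose origin is the TCP and whose axes are the flange's). Camera axes: x right, y down, z forward; pixel columns grow to the right and rows downward; lengths in mm; the calibration is good to about 2 mm. The wrist camera is an equidistant fisheye: a pixel r from the principal point sees the ray r / f radians off the axis. A picture is of the moment at which its call begins: read the wrist's pose just before it. camera_model takes no time and is no camera call.
- bot.close_job(): hands the job in; it is judged then, once.
The state is a dict: "time": time; "joint_positions": joint angles; "dq": joint speeds; "tau": joint torques, N m; "tool_pos": TCP position; "tcp_rot": TCP orientation; "contact_force": force on the tool from outside, world axes, zero at the start; "moment": the same for the moment, N m; "grip_width": finger opening in mm; "finger_force": force on a finger pad.
Only numpy, scipy, OpenCV 4.12 (cv2) and the standard library are available. Lean on these libraries where they do the work, as an engineer would, in place of code of your own. Each camera call takes 0.05 s, during which the arm holds its last target. There are 200 camera calls.

TASK

Make the counter display: stand the four steel storage tins upright on the four coasters of the wooden board, one centred on each, in order of size, with the largest next to the red jug and stepping down to the smallest next to the white hotpot at the other end. Set each tin down gently without dropping or tipping it, and leave the jug and the hotpot where they stand.

Things in the scene. Friction and masses are not known exactly. Their poses are not given: they have to be found in the camera images.
- tin_yellow_mid (a point): The smallest storage tin: an upright loose steel cylinder with a flat yellow lid flush with its side, 42 mm in diameter, 52 mm tall in all, 100 g (may differ by a third). Standing on the counter (height 0) at the start. The point is its centre, 26 mm above its foot; z is its upright axis.
- tin_green_mid (a point): The second smallest storage tin: an upright loose steel cylinder with a flat green lid flush with its side, 47 mm in diameter, 68 mm tall in all, 140 g (may differ by a third). Standing on the counter (height 0) at the start. The point is its centre, 34 mm above its foot; z is its upright axis.
- tin_blue_mid (a point): The second largest storage tin: an upright loose steel cylinder with a flat blue lid flush with its side, 52 mm in diameter, 84 mm tall in all, 190 g (may differ by a third). Standing on the counter (height 0) at the start. The point is its centre, 42 mm above its foot; z is its upright axis.
- tin_black_mid (a point): The largest storage tin: an upright loose steel cylinder with a flat black lid flush with its side, 57 mm in diameter, 100 mm tall in all, 250 g (may differ by a third). Standing on the counter (height 0) at the start. The point is its centre, 50 mm above its foot; z is its upright axis.
- pad_a: Round red and brass coaster, 80 mm in diameter and 4 mm thick, fixed on the dark wooden display board (390 x 110 mm, 20 mm high): the end towards +y (the robot's left) of the straight row of four, 95 mm apart. Origin at the centre of its underside (20 mm above the counter); its top, on which a tin stands, is 24 mm above the counter. Its y axis runs along the row (towards pad_a), its x axis across it.
- pad_b: Round red and brass coaster, 80 mm in diameter and 4 mm thick, fixed on the dark wooden display board (390 x 110 mm, 20 mm high): second from the +y (left) end of the straight row of four, 95 mm apart. Origin at the centre of its underside (20 mm above the counter); its top, on which a tin stands, is 24 mm above the counter. Its y axis runs along the row (towards pad_a), its x axis across it.
- pad_c: Round red and brass coaster, 80 mm in diameter and 4 mm thick, fixed on the dark wooden display board (390 x 110 mm, 20 mm high): third from the +y (left) end of the straight row of four, 95 mm apart. Origin at the centre of its underside (20 mm above the counter); its top, on which a tin stands, is 24 mm above the counter. Its y axis runs along the row (towards pad_a), its x axis across it.
- pad_d: Round red and brass coaster, 80 mm in diameter and 4 mm thick, fixed on the dark wooden display board (390 x 110 mm, 20 mm high): the end towards -y (the robot's right) of the straight row of four, 95 mm apart. Origin at the centre of its underside (20 mm above the counter); its top, on which a tin stands, is 24 mm above the counter. Its y axis runs along the row (towards pad_a), its x axis across it.
- jug: Red plastic vacuum jug with black stopper and black loop handle, 126 mm tall, 84 mm in diameter (the handle reaches 65 mm from its axis, to its own +x). It stands loose on the counter in line with the row, 120 mm beyond the last coaster at one end or the other; it marks the end for the largest tin. Origin at the centre of its foot.
- hotpot: White round insulated food pot with brass-patterned lid and small knob, 77 mm tall, 103 mm in diameter. It stands loose on the counter in line with the row, 120 mm beyond the coaster at the end away from the jug. Origin at the centre of its foot.

How it is judged (in metres and radians):
At the end, for the whole second after the job is handed in: Each tin stands upright (within 6 degrees), at rest and released on its own coaster, its centre within 14 mm of the coaster's centre and resting on it (height within 6 mm), in order of size from the largest at the jug's end to the smallest at the hotpot's end (((horizontal distance between jug and pad_a below 0.2 m and horizontal distance between hotpot and pad_d below 0.2 m and horizontal distance between tin_black_mid and pad_a below 0.014 m and horizontal distance between tin_blue_mid and pad_b below 0.014 m and horizontal distance between tin_green_mid and pad_c below 0.014 m and horizontal distance between tin_yellow_mid and pad_d below 0.014 m) or (horizontal distance between jug and pad_d below 0.2 m and horizontal distance between hotpot and pad_a below 0.2 m and horizontal distance between tin_yellow_mid and pad_a below 0.014 m and horizontal distance between tin_green_mid and pad_b below 0.014 m and horizontal distance between tin_blue_mid and pad_c below 0.014 m and horizontal distance between tin_black_mid and pad_d below 0.014 m)) and angle between each of tin_yellow_mid, tin_green_mid, tin_blue_mid, tin_black_mid's own z axis and vertical below 0.1 rad and height (world z) of tin_yellow_mid between 0.044 and 0.056 m and linear speed of each of tin_yellow, tin_green, tin_blue, tin_black below 0.02 m/s and angular speed of each of tin_yellow, tin_green, tin_blue, tin_black below 0.2 rad/s and contact force between each of tin_yellow, tin_green, tin_blue, tin_black and the fingers below 0.1 N and height (world z) of tin_green_mid between 0.052 and 0.064 m and height (world z) of tin_blue_mid between 0.06 and 0.072 m and height (world z) of tin_black_mid between 0.068 and 0.08 m); the robot touches nothing.
It fails at once if a tin is tipped over (beyond 40 degrees) (angle between any of tin_yellow_mid, tin_green_mid, tin_blue_mid, tin_black_mid's own z axis and vertical above 0.7 rad).
It fails at once if a tin is dropped or thrown (faster than 0.75 m/s out of the gripper: a fall of about 3 cm) ((linear speed of tin_yellow above 0.75 m/s and contact force between tin_yellow and the fingers below 0.1 N) or (linear speed of tin_green above 0.75 m/s and contact force between tin_green and the fingers below 0.1 N) or (linear speed of tin_blue above 0.75 m/s and contact force between tin_blue and the fingers below 0.1 N) or (linear speed of tin_black above 0.75 m/s and contact force between tin_black and the fingers below 0.1 N)).
It fails at once if the jug is shoved (more than 30 mm) or knocked over (distance of jug from where it was at the start of the episode above 0.03 m or angle between jug's own z axis and vertical above 0.5 rad).
It fails at once if the hotpot is shoved (more than 30 mm) or knocked over (distance of hotpot from where it was at the start of the episode above 0.03 m or angle between hotpot's own z axis and vertical above 0.5 rad).
It also fails if it takes over 112 s, if anything falls off the work surface, if the arm or the gripper's body presses on something with over 40 N, if the wrist force passes 120 N, or if a joint passes its speed limit or range.

## Working session

There is one attempt and no reset: what is moved stays moved. The work goes in short steps, Python scripts to look and compute and a tool call to move; the robot and the scene stay as the last step left them, time stands still between calls to the robot, and variables do not carry over. Pictures are saved under pics/ and viewed, at most 14 in all, crops included, and the job is handed in when it is done.

Besides the shell and the picture viewer there is one more tool, called after "Request:" as name(argument=value, ...) on one line, values as JSON. send_rows: Moves the arm, as the interface text tells. Its arguments: {"type":"object","properties":{"rows":{"type":"array","items":{"type":"object","properties":{"x":{"type":"number","minimum":-1,"maximum":1},"y":{"type":"number","minimum":-1,"maximum":1},"z":{"type":"number","minimum":-1,"maximum":1},"ax":{"type":"number","minimum":-1,"maximum":1},"ay":{"type":"number","minimum":-1,"maximum":1},"az":{"type":"number","minimum":-1,"maximum":1},"jaw":{"type":"number"}}}}},"required":["rows"]}

```bash
mkdir -p pics; ls; python3 - <<'E'
from plant import bot
import cv2, numpy as np
o=bot.get_obs(); print(o['time'],o['tool_pos'],o['tcp_rot'],o['grip_width'])
for n in ['scene','side']:
    p,d=bot.capture(n); cv2.imwrite(f'pics/{n}0.png',p[:,:,::-1]); np.save(f'pics/{n}0.npy',d); print(n,bot.camera_model(n))
print(bot.camera_model('wrist'))
E
```

```text
pics
0.0 [ 192.10594583 -488.14145228  226.03141635] [-3.14004096e+00 -2.15729196e-04  3.74768118e-01] 91.7537254153888
scene {'vertical_fov': 57.31235180651496, 'cx': 277.042655255548, 'cy': 208.84605680783525, 'R': array([[-0.59675936,  0.8024032 ,  0.00523198],
       [ 0.48477734,  0.36571672, -0.79450753],
       [-0.63942881, -0.47159346, -0.60723176]]), 't': array([ 309.69945522, -227.96927504, 1332.76619701])}
side {'vertical_fov': 49.2414712202831, 'cx': 272.4143938491749, 'cy': 209.6421713016886, 'R': array([[-9.85958151e-01, -1.66991251e-01,  6.67627135e-04],
       [-1.20552368e-01,  7.08993424e-01, -6.94834837e-01],
       [ 1.15557996e-01, -6.85158556e-01, -7.19169037e-01]]), 't': array([564.97474957, 105.12138143, 859.75006072])}
{'vertical_fov': 65.70646984690485, 'cx': 282.5021403120722, 'cy': 208.31259856273425, 'T_tool_cam': array([[ 6.57456546e-04, -9.60874141e-01, -2.76984571e-01,
         7.47965419e+01],
       [ 9.99999473e-01,  4.13408592e-04,  9.39484005e-04,
        -1.43939894e-01],
       [-7.88218085e-04, -2.76985043e-01,  9.60873907e-01,
        -1.57392932e+02],
       [ 0.00000000e+00,  0.00000000e+00,  0.00000000e+00,
         1.00000000e+00]])}
```

View pics/scene0.png

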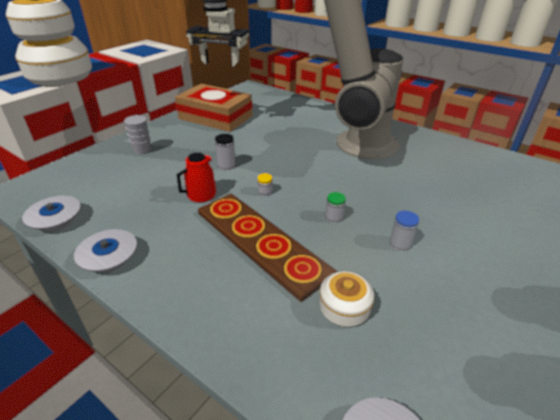

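View pics/side0.png

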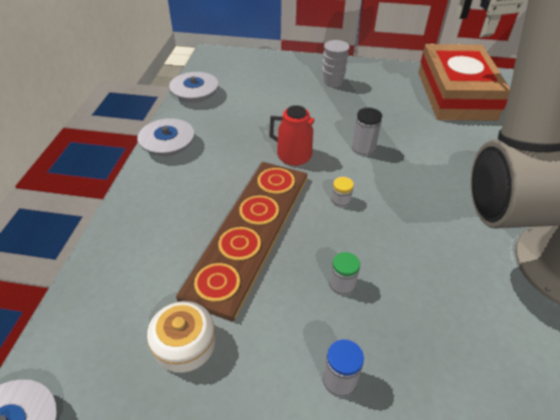

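The side view looks towards -y. The jug is at the -y end (pad_d), so the order is black→d, blue→c, green→b, yellow→a. Lids in the side picture are at black (369,117), yellow (344,185), green (346,264) and blue (345,357). Pads d to a are at (277,180), (259,209), (239,243) and (217,282).

```bash
cat > h.py <<'E'
import numpy as np, cv2
from scipy.spatial.transform import Rotation as Rt
from plant import bot
def ray(n,uv,o=None):
    m=bot.camera_model(n); f=210/np.tan(np.radians(m['vertical_fov']/2))
    q=np.array([uv[0]-m['cx'],uv[1]-m['cy']])
    if n!='wrist':
        return -m['R'].T@m['t'], m['R'].T@np.r_[q/f,1]
    r=np.hypot(*q); th=r/f; d=np.r_[q/max(r,1e-9)*np.sin(th),np.cos(th)]
    T=m['T_tool_cam']; W=Rt.from_euler('xyz',o['tcp_rot']).as_matrix()
    return W@T[:3,3]+o['tool_pos'], W@T[:3,:3]@d
def hit(n,uv,z,o=None):
    c,d=ray(n,uv,o); return (c+d*(z-c[2])/d[2])[:2]
E
python3 - <<'E'
from h import *
names='black yellow green blue d c b a jug hotpot'.split(); z=[100,52,68,84,24,24,24,24,126,77]
si=[(369,117),(344,185),(346,264),(345,357),(277,180),(259,209),(239,243),(217,282),(296,113),(180,322)]
sc=[(225,139),(265,178),(336,200),(406,218),(225,208),(249,226),(274,246),(303,268),(199,158),(348,285)]
for i,n in enumerate(names):
    a=hit('side',si[i],z[i]);b=hit('scene',sc[i],z[i])
    print(n,a.round(),b.round(), 'r',np.hypot(*a).round(), 'ang',np.degrees(np.arctan2(a[1],a[0])).round(1))
o=bot.get_obs(); W=Rt.from_euler('xyz',o['tcp_rot']).as_matrix(); print(W.round(3))
E
```

```text
black [ 401. -273.] [ 413. -271.] r 485.0 ang -34.3
yellow [440. -94.] [450. -93.] r 450.0 ang -12.0
green [426. 121.] [443. 124.] r 443.0 ang 15.8
blue [419. 297.] [428. 295.] r 514.0 ang 35.4
d [ 583. -116.] [ 591. -114.] r 594.0 ang -11.3
c [605. -24.] [609. -18.] r 605.0 ang -2.3
b [625.  71.] [630.  74.] r 629.0 ang 6.4
a [644. 164.] [648. 165.] r 664.0 ang 14.3
jug [ 559. -223.] [ 568. -216.] r 602.0 ang -21.7
hotpot [667. 279.] [677. 283.] r 723.0 ang 22.7
[[ 0.931  0.366 -0.   ]
 [ 0.366 -0.931  0.001]
 [ 0.    -0.001 -1.   ]]
```

Request:
send_rows(rows=[{"x": 0.1, "y": -0.1, "az": -0.1}, {"x": 0.3, "y": -0.3, "az": -0.3}, {"x": 0.5, "y": -0.45, "az": -0.5}, {"x": 0.7, "y": -0.61, "az": -0.7}, {"x": 0.7, "y": -0.61, "az": -0.85}, {"x": 0.7, "y": -0.61, "az": -0.94}, {"x": 0.7, "y": -0.61, "az": -0.94}, {"x": 0.7, "y": -0.61, "az": -0.94}, {"x": 0.7, "y": -0.61, "az": -0.94}, {"x": 0.7, "y": -0.61, "az": -0.94}])

```text
schema error: expected keys x, y, z, ax, ay, az, jaw
```

Request:
send_rows(rows=[{"x": 0.1, "y": 0.2}, {"x": 0.25, "y": 0.4}, {"x": 0.385, "y": 0.58}, {"x": 0.385, "y": 0.58}, {"x": 0.385, "y": 0.58}, {"x": 0.385, "y": 0.58}, {"x": 0.385, "y": 0.58}, {"x": 0.385, "y": 0.58}, {"x": 0.385, "y": 0.58}, {"x": 0.385, "y": 0.58}])

```text
schema error: expected keys x, y, z, ax, ay, az, jaw
```

```bash
cat >> h.py <<'E'
def look(name):
    o=bot.get_obs(); p,d=bot.capture('wrist'); cv2.imwrite(f'pics/{name}.png',p[:,:,::-1])
    print(o['time'],o['tool_pos'].round(1),o['tcp_rot'].round(4),o['grip_width'].round(1)); return o
def go(xyz,o=None):
    o=o or bot.get_obs(); W=Rt.from_euler('xyz',o['tcp_rot']).as_matrix()
    return (W.T@(np.array(xyz)-o['tool_pos'])/200).round(3)
E
python3 -c "
from h import *
import pickle
o=look('w0'); pickle.dump(o,open('o.pkl','wb'))"
```

```text
Traceback (most recent call last):
  File "h.py", line 16, in look
    print(o['time'],o['tool_pos'].round(1),o['tcp_rot'].round(4),o['grip_width'].round(1)); return o
                                                                 ^^^^^^^^^^^^^^^^^^^^^
AttributeError: 'float' object has no attribute 'round'
```

View pics/w0.png

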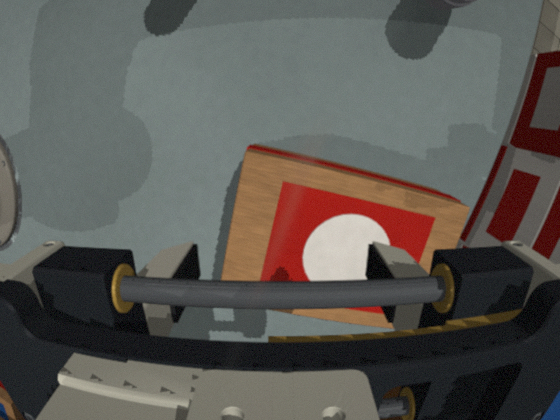

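The moves were refused because every row needs all keys, so this picture is still from the start pose above the box.

Request:
send_rows(rows=[{"x": 0.1, "y": -0.1, "z": 0, "ax": 0, "ay": 0, "az": -0.1, "jaw": 1}, {"x": 0.3, "y": -0.3, "z": 0, "ax": 0, "ay": 0, "az": -0.25, "jaw": 1}, {"x": 0.5, "y": -0.45, "z": 0, "ax": 0, "ay": 0, "az": -0.42, "jaw": 1}, {"x": 0.7, "y": -0.61, "z": 0, "ax": 0, "ay": 0, "az": -0.6, "jaw": 1}, {"x": 0.7, "y": -0.61, "z": 0, "ax": 0, "ay": 0, "az": -0.77, "jaw": 1}, {"x": 0.7, "y": -0.61, "z": 0, "ax": 0, "ay": 0, "az": -0.94, "jaw": 1}, {"x": 0.7, "y": -0.61, "z": 0, "ax": 0, "ay": 0, "az": -0.94, "jaw": 1}, {"x": 0.7, "y": -0.61, "z": 0, "ax": 0, "ay": 0, "az": -0.94, "jaw": 1}, {"x": 0.7, "y": -0.61, "z": 0, "ax": 0, "ay": 0, "az": -0.94, "jaw": 1}, {"x": 0.7, "y": -0.61, "z": 0, "ax": 0, "ay": 0, "az": -0.94, "jaw": 1}])

```text
time: 1.4
tool_pos: [277.8, -323.9, 226.7]
tcp_rot: [-3.142, 0.0, 1.358]
contact_force: [-0.0, -0.4, -0.5]
grip_width: 91.8
finger_force: 0.0
```

Request:
send_rows(rows=[{"x": 0.1, "y": 0.15, "z": 0, "ax": 0, "ay": 0, "az": 0, "jaw": 1}, {"x": 0.25, "y": 0.4, "z": 0, "ax": 0, "ay": 0, "az": 0, "jaw": 1}, {"x": 0.385, "y": 0.58, "z": 0, "ax": 0, "ay": 0, "az": 0, "jaw": 1}, {"x": 0.385, "y": 0.58, "z": 0, "ax": 0, "ay": 0, "az": 0, "jaw": 1}, {"x": 0.385, "y": 0.58, "z": 0, "ax": 0, "ay": 0, "az": 0, "jaw": 1}, {"x": 0.385, "y": 0.58, "z": 0, "ax": 0, "ay": 0, "az": 0, "jaw": 1}, {"x": 0.385, "y": 0.58, "z": 0, "ax": 0, "ay": 0, "az": 0, "jaw": 1}, {"x": 0.385, "y": 0.58, "z": 0, "ax": 0, "ay": 0, "az": 0, "jaw": 1}, {"x": 0.385, "y": 0.58, "z": 0, "ax": 0, "ay": 0, "az": 0, "jaw": 1}, {"x": 0.385, "y": 0.58, "z": 0, "ax": 0, "ay": 0, "az": 0, "jaw": 1}])

```text
time: 2.65
tool_pos: [407.4, -272.9, 226.7]
tcp_rot: [3.142, 0.0, 1.359]
contact_force: [-0.5, 0.9, -0.3]
grip_width: 91.4
finger_force: 0.0
```

```bash
sed -i "s/o\['grip_width'\].round(1)/round(o['grip_width'],1)/; s/look(name):/look(name):\n    import pickle/; s/; return o$/; pickle.dump(o,open(f'pics\/{name}.pkl','wb')); return o/" h.py
python3 -c "
from h import *
look('w1')"
```

```text
2.65 [ 407.4 -272.9  226.7] [3.1415e+00 1.0000e-04 1.3591e+00] 91.4
```

View pics/w1.png

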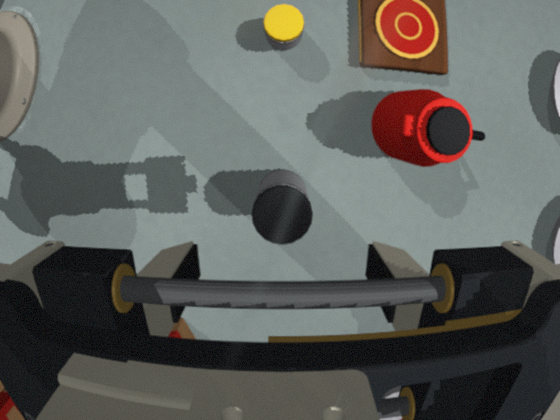

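The wrist view shows the black lid at (282,213), the yellow lid at (284,23) and pad_d's centre at (407,25).

```bash
python3 -c "
from h import *
import pickle
o=pickle.load(open('pics/w1.pkl','rb'))
b=hit('wrist',(282,213),100,o); print(b,hit('wrist',(284,23),52,o),hit('wrist',(407,25),24,o))
print(go([*b,50]))"
```

```text
[ 404.61702777 -284.32092937] [ 445.3640268  -103.70952211] [ 587.31376083 -117.10363408]
[-0.059 -0.002  0.884]
```

```bash
cat >> h.py <<'E'
def cloud():
    o=bot.get_obs(); p,d=bot.capture('wrist'); m=bot.camera_model('wrist'); f=210/np.tan(np.radians(m['vertical_fov']/2))
    v,u=np.mgrid[:420,:560]; q=np.stack([u-m['cx'],v-m['cy']],-1); r=np.linalg.norm(q,axis=-1)+1e-9; k=(np.tan(r/f)/r)[...,None]
    C=np.concatenate([q*k,np.ones_like(k)],-1)*d[...,None]; T=m['T_tool_cam']; W=Rt.from_euler('xyz',o['tcp_rot']).as_matrix()
    P=(C@T[:3,:3].T+T[:3,3])@W.T+o['tool_pos']; P[d<=0]=np.nan; return P,p
def tops(P,xy,h,rad):
    "points near the expected lid height, around xy: min enclosing circle"
    s=P[(abs(P[...,2]-h)<6)&(np.hypot(P[...,0]-xy[0],P[...,1]-xy[1])<rad+18)]
    if len(s)<50: return None
    c,r=cv2.minEnclosingCircle(s[:,:2].astype(np.float32)); lo,hi=np.percentile(s[:,:2],[1,99],0)
    return len(s),np.round(c,1),round(r,1),((lo+hi)/2).round(1),(hi-lo).round(1),np.median(s[:,2]).round(1)
E
python3 -c "
from h import *
P,p=cloud()
print(tops(P,(405,-282),100,28)); print(tops(P,(445,-100),52,21)); print(np.nanmedian(P[200:226,270:295,2]), P[25,407],P[100,250])"
```

```text
(2814, array([ 403.5, -287.6]), 28.5, array([ 403.7, -287.1]), array([52.5, 52.7]), np.float64(99.4))
(1186, array([ 445.1, -101.2]), 21.2, array([ 444.9, -102.2]), array([38.5, 38.3]), np.float64(51.3))
99.51622309460205 [ 587.5498208  -116.97458583   23.62533929] [ 390.4452572  -171.87293033   -1.41668675]
```

Request:
send_rows(rows=[{"x": -0.04, "y": 0, "z": 0, "ax": 0, "ay": 0, "az": 0, "jaw": 1}, {"x": -0.074, "y": 0, "z": 0.1, "ax": 0, "ay": 0, "az": 0, "jaw": 1}, {"x": -0.074, "y": -0.003, "z": 0.25, "ax": 0, "ay": 0, "az": 0, "jaw": 1}, {"x": -0.074, "y": -0.003, "z": 0.42, "ax": 0, "ay": 0, "az": 0, "jaw": 1}, {"x": -0.074, "y": -0.003, "z": 0.6, "ax": 0, "ay": 0, "az": 0, "jaw": 1}, {"x": -0.074, "y": -0.003, "z": 0.75, "ax": 0, "ay": 0, "az": 0, "jaw": 1}, {"x": -0.074, "y": -0.003, "z": 0.83, "ax": 0, "ay": 0, "az": 0, "jaw": 1}, {"x": -0.074, "y": -0.003, "z": 0.873, "ax": 0, "ay": 0, "az": 0, "jaw": 1}, {"x": -0.074, "y": -0.003, "z": 0.873, "ax": 0, "ay": 0, "az": 0, "jaw": 1}, {"x": -0.074, "y": -0.003, "z": 0.873, "ax": 0, "ay": 0, "az": 0, "jaw": 1}])

```text
time: 4.0
tool_pos: [404.1, -287.7, 52.8]
tcp_rot: [3.14, 0.001, 1.359]
contact_force: [0.1, 0.1, -0.1]
grip_width: 92.0
finger_force: 0.0
```

Request:
send_rows(rows=[{"x": 0, "y": 0, "z": 0, "ax": 0, "ay": 0, "az": 0, "jaw": 0.4}, {"x": 0, "y": 0, "z": 0, "ax": 0, "ay": 0, "az": 0, "jaw": 0.3}, {"x": 0, "y": 0, "z": 0, "ax": 0, "ay": 0, "az": 0, "jaw": 0.2}, {"x": 0, "y": 0, "z": 0, "ax": 0, "ay": 0, "az": 0, "jaw": 0.1}, {"x": 0, "y": 0, "z": 0, "ax": 0, "ay": 0, "az": 0, "jaw": -0.2}, {"x": 0, "y": 0, "z": 0, "ax": 0, "ay": 0, "az": 0, "jaw": -0.2}, {"x": 0, "y": 0, "z": 0, "ax": 0, "ay": 0, "az": 0, "jaw": -0.2}, {"x": 0, "y": 0, "z": 0, "ax": 0, "ay": 0, "az": 0, "jaw": -0.2}, {"x": 0, "y": 0, "z": 0, "ax": 0, "ay": 0, "az": 0, "jaw": -0.2}, {"x": 0, "y": 0, "z": 0, "ax": 0, "ay": 0, "az": 0, "jaw": -0.2}])

```text
time: 5.25
tool_pos: [403.7, -287.3, 52.2]
tcp_rot: [3.141, 0.0, 1.359]
contact_force: [-1.3, 0.5, 2.3]
grip_width: 56.4
finger_force: 30.0
```

Request:
send_rows(rows=[{"x": 0, "y": 0, "z": -0.05, "ax": 0, "ay": 0, "az": 0, "jaw": -0.2}, {"x": 0, "y": 0, "z": -0.15, "ax": 0, "ay": 0, "az": 0, "jaw": -0.2}, {"x": 0, "y": 0, "z": -0.3, "ax": 0, "ay": 0, "az": 0, "jaw": -0.2}, {"x": 0, "y": 0, "z": -0.45, "ax": 0, "ay": 0, "az": 0, "jaw": -0.2}, {"x": 0, "y": 0, "z": -0.6, "ax": 0, "ay": 0, "az": 0, "jaw": -0.2}, {"x": 0.05, "y": 0, "z": -0.7, "ax": 0, "ay": 0, "az": 0, "jaw": -0.2}, {"x": 0.12, "y": 0, "z": -0.75, "ax": 0, "ay": 0, "az": 0, "jaw": -0.2}, {"x": 0.2, "y": 0, "z": -0.75, "ax": 0, "ay": 0, "az": 0, "jaw": -0.2}, {"x": 0.27, "y": 0, "z": -0.75, "ax": 0, "ay": 0, "az": 0, "jaw": -0.2}, {"x": 0.3, "y": 0, "z": -0.75, "ax": 0, "ay": 0, "az": 0, "jaw": -0.2}])

```text
time: 6.5
tool_pos: [416.2, -227.2, 201.4]
tcp_rot: [-3.14, -0.001, 1.36]
contact_force: [-0.4, -0.0, -3.3]
grip_width: 56.8
finger_force: 30.0
```

Request:
send_rows(rows=[{"x": 0.06, "y": 0.06, "z": 0, "ax": 0, "ay": 0, "az": 0, "jaw": -0.2}, {"x": 0.16, "y": 0.16, "z": 0, "ax": 0, "ay": 0, "az": 0, "jaw": -0.2}, {"x": 0.29, "y": 0.29, "z": 0, "ax": 0, "ay": 0, "az": 0, "jaw": -0.2}, {"x": 0.43, "y": 0.43, "z": 0, "ax": 0, "ay": 0, "az": 0, "jaw": -0.2}, {"x": 0.56, "y": 0.56, "z": 0, "ax": 0, "ay": 0, "az": 0, "jaw": -0.2}, {"x": 0.66, "y": 0.66, "z": 0, "ax": 0, "ay": 0, "az": 0, "jaw": -0.2}, {"x": 0.726, "y": 0.72, "z": 0, "ax": 0, "ay": 0, "az": 0, "jaw": -0.2}, {"x": 0.726, "y": 0.72, "z": 0, "ax": 0, "ay": 0, "az": 0, "jaw": -0.2}, {"x": 0.726, "y": 0.72, "z": 0, "ax": 0, "ay": 0, "az": 0, "jaw": -0.2}, {"x": 0.726, "y": 0.72, "z": 0, "ax": 0, "ay": 0, "az": 0, "jaw": -0.2}])

```text
time: 7.75
tool_pos: [587.1, -117.5, 202.3]
tcp_rot: [-3.142, 0.0, 1.358]
contact_force: [0.1, 0.8, -2.1]
grip_width: 56.6
finger_force: 30.0
```

```bash
python3 -c "
from h import *
look('w2')"
```

```text
7.75 [ 587.1 -117.5  202.3] [-3.1416e+00  3.0000e-04  1.3581e+00] 56.6
```

View pics/w2.png

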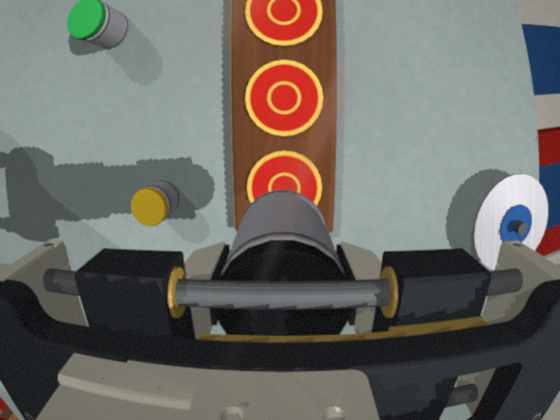

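Pad c is centred at (284,97) and b at about (284,9). d's rim spans columns 246 to 323, with its top edge at row 151.

```bash
python3 -c "
from h import *
import pickle
o=pickle.load(open('pics/w2.pkl','rb'))
for uv in [(284,97),(284,9),(246,188),(323,188),(284,151),(284,60),(284,136)]: print(uv,hit('wrist',uv,24,o).round(1))
P,p=cloud(); print(tops(P,(445,-102),52,21)); print(tops(P,(440,122),68,23))"
```

```text
(284, 97) [608.8 -24.7]
(284, 9) [628.8  68.3]
(246, 188) [ 549.4 -109.1]
(323, 188) [ 629.4 -126.3]
(284, 151) [597.1 -79.3]
(284, 60) [617.   13.2]
(284, 136) [600.3 -64.1]
(1078, array([ 445.8, -101.1]), 21.0, array([ 446.5, -100.9]), array([38.3, 39.3]), np.float64(51.2))
(1149, array([429. , 114.3]), 23.9, array([430. , 113.5]), array([42.8, 42.9]), np.float64(67.1))
```

Request:
send_rows(rows=[{"x": 0, "y": 0.007, "z": 0.08, "ax": 0, "ay": 0, "az": 0, "jaw": -0.2}, {"x": 0, "y": 0.007, "z": 0.2, "ax": 0, "ay": 0, "az": 0, "jaw": -0.2}, {"x": 0, "y": 0.007, "z": 0.33, "ax": 0, "ay": 0, "az": 0, "jaw": -0.2}, {"x": 0, "y": 0.007, "z": 0.45, "ax": 0, "ay": 0, "az": 0, "jaw": -0.2}, {"x": 0, "y": 0.007, "z": 0.54, "ax": 0, "ay": 0, "az": 0, "jaw": -0.2}, {"x": 0, "y": 0.007, "z": 0.59, "ax": 0, "ay": 0, "az": 0, "jaw": -0.2}, {"x": 0, "y": 0.007, "z": 0.61, "ax": 0, "ay": 0, "az": 0, "jaw": -0.2}, {"x": 0, "y": 0.007, "z": 0.62, "ax": 0, "ay": 0, "az": 0, "jaw": -0.2}, {"x": 0, "y": 0.007, "z": 0.625, "ax": 0, "ay": 0, "az": 0, "jaw": -0.2}, {"x": 0, "y": 0.007, "z": 0.63, "ax": 0, "ay": 0, "az": 0, "jaw": -0.2}])

```text
time: 9.1
tool_pos: [589.3, -117.2, 76.6]
tcp_rot: [3.141, 0.0, 1.359]
contact_force: [0.0, 0.5, -1.7]
grip_width: 56.8
finger_force: 30.0
```

Request:
send_rows(rows=[{"x": 0, "y": 0, "z": 0.002, "ax": 0, "ay": 0, "az": 0, "jaw": -0.2}, {"x": 0, "y": 0, "z": 0.004, "ax": 0, "ay": 0, "az": 0, "jaw": -0.2}, {"x": 0, "y": 0, "z": 0.004, "ax": 0, "ay": 0, "az": 0, "jaw": 0.26}, {"x": 0, "y": 0, "z": 0.004, "ax": 0, "ay": 0, "az": 0, "jaw": 0.32}, {"x": 0, "y": 0, "z": 0.004, "ax": 0, "ay": 0, "az": 0, "jaw": 0.5}, {"x": 0, "y": 0, "z": 0.004, "ax": 0, "ay": 0, "az": 0, "jaw": 0.8}, {"x": 0, "y": 0, "z": 0.004, "ax": 0, "ay": 0, "az": 0, "jaw": 1}, {"x": 0, "y": 0, "z": 0.004, "ax": 0, "ay": 0, "az": 0, "jaw": 1}, {"x": 0, "y": 0, "z": 0.004, "ax": 0, "ay": 0, "az": 0, "jaw": 1}, {"x": 0, "y": 0, "z": 0.004, "ax": 0, "ay": 0, "az": 0, "jaw": 1}])

```text
time: 10.35
tool_pos: [589.0, -117.2, 75.3]
tcp_rot: [-3.142, 0.0, 1.359]
contact_force: [1.1, -0.7, 0.5]
grip_width: 91.6
finger_force: 0.0
```

Request:
send_rows(rows=[{"x": 0, "y": 0, "z": -0.04, "ax": 0, "ay": 0, "az": 0, "jaw": 1}, {"x": 0, "y": 0, "z": -0.12, "ax": 0, "ay": 0, "az": 0, "jaw": 1}, {"x": 0, "y": 0, "z": -0.25, "ax": 0, "ay": 0, "az": 0, "jaw": 1}, {"x": 0, "y": 0, "z": -0.4, "ax": 0, "ay": 0, "az": 0, "jaw": 1}, {"x": 0, "y": 0, "z": -0.53, "ax": 0, "ay": 0, "az": 0, "jaw": 1}, {"x": 0, "y": 0, "z": -0.65, "ax": 0, "ay": 0, "az": 0, "jaw": 1}, {"x": 0, "y": 0, "z": -0.75, "ax": 0, "ay": 0, "az": 0, "jaw": 1}, {"x": 0, "y": 0, "z": -0.75, "ax": 0, "ay": 0, "az": 0, "jaw": 1}, {"x": 0, "y": 0, "z": -0.75, "ax": 0, "ay": 0, "az": 0, "jaw": 1}, {"x": 0, "y": 0, "z": -0.75, "ax": 0, "ay": 0, "az": 0, "jaw": 1}])

```text
time: 11.6
tool_pos: [588.5, -117.0, 224.4]
tcp_rot: [-3.14, -0.0, 1.359]
contact_force: [-0.6, 0.1, -0.5]
grip_width: 91.6
finger_force: 0.0
```

```bash
python3 -c "
from h import *
look('w3'); P,p=cloud(); print(tops(P,(588,-118),124,28)); print(tops(P,(446,-101),52,21)); print(tops(P,(430,114),68,23)); print(go([425,290,226]))"
```

```text
11.6 [ 588.5 -117.   224.4] [-3.1398e+00 -1.0000e-04  1.3591e+00] 91.6
(3462, array([ 589.1, -117.8]), 28.4, array([ 589.2, -117. ]), array([52.4, 52.7]), np.float64(123.4))
(961, array([ 446. , -101.3]), 21.0, array([ 446.2, -100.4]), array([39.2, 38.1]), np.float64(51.3))
(1081, array([429.2, 114.4]), 23.8, array([429.8, 113.5]), array([43. , 43.2]), np.float64(67.0))
[ 1.818 -1.228 -0.006]
```

View pics/w3.png

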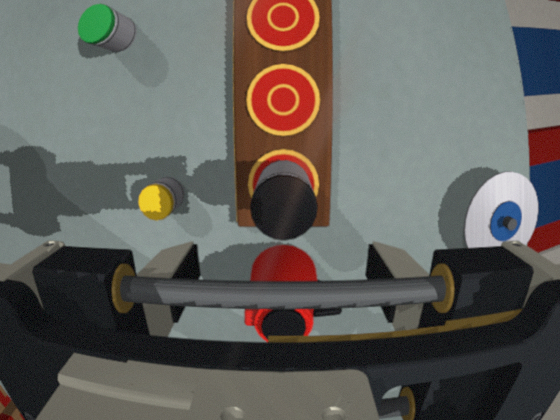

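Request:
send_rows(rows=[{"x": -0.007, "y": -0.06, "z": 0, "ax": 0, "ay": 0, "az": 0, "jaw": 1}, {"x": -0.016, "y": -0.18, "z": 0, "ax": 0, "ay": 0, "az": 0, "jaw": 1}, {"x": -0.03, "y": -0.34, "z": 0, "ax": 0, "ay": 0, "az": 0, "jaw": 1}, {"x": -0.05, "y": -0.5, "z": 0, "ax": 0, "ay": 0, "az": 0, "jaw": 1}, {"x": -0.065, "y": -0.63, "z": 0.05, "ax": 0, "ay": 0, "az": 0, "jaw": 1}, {"x": -0.071, "y": -0.714, "z": 0.15, "ax": 0, "ay": 0, "az": 0, "jaw": 1}, {"x": -0.071, "y": -0.714, "z": 0.3, "ax": 0, "ay": 0, "az": 0, "jaw": 1}, {"x": -0.071, "y": -0.714, "z": 0.42, "ax": 0, "ay": 0, "az": 0, "jaw": 1}, {"x": -0.071, "y": -0.714, "z": 0.5, "ax": 0, "ay": 0, "az": 0, "jaw": 1}, {"x": -0.071, "y": -0.714, "z": 0.5, "ax": 0, "ay": 0, "az": 0, "jaw": 1}])

```text
time: 12.95
tool_pos: [445.0, -100.6, 124.5]
tcp_rot: [-3.139, -0.0, 1.359]
contact_force: [0.3, -0.9, 0.7]
grip_width: 91.9
finger_force: 0.0
```

```bash
python3 -c "
from h import *
P,p=cloud(); print(bot.get_obs()['tool_pos']); t=tops(P,(446,-101),52,21); print(t); print(tops(P,(430,114),68,23)); print(go([*t[1],14]))"
```

```text
[ 445.75932585 -100.86682171  125.31530964]
(2293, array([ 445.3, -101.2]), 21.0, array([ 445.5, -100.4]), array([38.4, 38.5]), np.float64(51.4))
None
[-0.002 -0.001  0.557]
```

Request:
send_rows(rows=[{"x": 0, "y": -0.001, "z": 0.07, "ax": 0, "ay": 0, "az": 0, "jaw": 1}, {"x": 0, "y": -0.001, "z": 0.18, "ax": 0, "ay": 0, "az": 0, "jaw": 1}, {"x": 0, "y": -0.001, "z": 0.3, "ax": 0, "ay": 0, "az": 0, "jaw": 1}, {"x": 0, "y": -0.001, "z": 0.4, "ax": 0, "ay": 0, "az": 0, "jaw": 1}, {"x": 0, "y": -0.001, "z": 0.49, "ax": 0, "ay": 0, "az": 0, "jaw": 1}, {"x": 0, "y": -0.001, "z": 0.53, "ax": 0, "ay": 0, "az": 0, "jaw": 1}, {"x": 0, "y": -0.001, "z": 0.555, "ax": 0, "ay": 0, "az": 0, "jaw": 1}, {"x": 0, "y": -0.001, "z": 0.555, "ax": 0, "ay": 0, "az": 0, "jaw": 1}, {"x": 0, "y": -0.001, "z": 0.555, "ax": 0, "ay": 0, "az": 0, "jaw": 0.6}, {"x": 0, "y": -0.001, "z": 0.555, "ax": 0, "ay": 0, "az": 0, "jaw": 0.2}])

```text
time: 14.25
tool_pos: [446.5, -101.1, 14.7]
tcp_rot: [3.141, 0.0, 1.359]
contact_force: [0.4, 0.4, 0.1]
grip_width: 76.5
finger_force: 0.0
```

Request:
send_rows(rows=[{"x": 0, "y": 0, "z": 0, "ax": 0, "ay": 0, "az": 0, "jaw": 0.1}, {"x": 0, "y": 0, "z": 0, "ax": 0, "ay": 0, "az": 0, "jaw": 0}, {"x": 0, "y": 0, "z": 0, "ax": 0, "ay": 0, "az": 0, "jaw": -0.1}, {"x": 0, "y": 0, "z": 0, "ax": 0, "ay": 0, "az": 0, "jaw": -0.2}, {"x": 0, "y": 0, "z": 0, "ax": 0, "ay": 0, "az": 0, "jaw": -0.5}, {"x": 0, "y": 0, "z": 0, "ax": 0, "ay": 0, "az": 0, "jaw": -0.5}, {"x": 0, "y": 0, "z": 0, "ax": 0, "ay": 0, "az": 0, "jaw": -0.5}, {"x": 0, "y": 0, "z": 0, "ax": 0, "ay": 0, "az": 0, "jaw": -0.5}, {"x": 0, "y": 0, "z": 0, "ax": 0, "ay": 0, "az": 0, "jaw": -0.5}, {"x": 0, "y": 0, "z": 0, "ax": 0, "ay": 0, "az": 0, "jaw": -0.5}])

```text
time: 15.5
tool_pos: [446.1, -101.0, 14.3]
tcp_rot: [-3.141, 0.0, 1.359]
contact_force: [-1.0, -0.4, 0.5]
grip_width: 41.4
finger_force: 30.0
```

Request:
send_rows(rows=[{"x": 0, "y": 0, "z": -0.05, "ax": 0, "ay": 0, "az": 0, "jaw": -0.5}, {"x": 0, "y": 0, "z": -0.15, "ax": 0, "ay": 0, "az": 0, "jaw": -0.5}, {"x": 0, "y": 0, "z": -0.3, "ax": 0, "ay": 0, "az": 0, "jaw": -0.5}, {"x": 0.05, "y": 0, "z": -0.45, "ax": 0, "ay": 0, "az": 0, "jaw": -0.5}, {"x": 0.15, "y": 0, "z": -0.6, "ax": 0, "ay": 0, "az": 0, "jaw": -0.5}, {"x": 0.27, "y": 0, "z": -0.7, "ax": 0, "ay": 0, "az": 0, "jaw": -0.5}, {"x": 0.4, "y": 0, "z": -0.75, "ax": 0, "ay": 0, "az": 0, "jaw": -0.5}, {"x": 0.52, "y": 0, "z": -0.75, "ax": 0, "ay": 0, "az": 0, "jaw": -0.5}, {"x": 0.6, "y": 0, "z": -0.75, "ax": 0, "ay": 0, "az": 0, "jaw": -0.5}, {"x": 0.6, "y": 0, "z": -0.75, "ax": 0, "ay": 0, "az": 0, "jaw": -0.5}])

```text
time: 16.75
tool_pos: [471.3, 17.0, 164.4]
tcp_rot: [-3.142, 0.0, 1.361]
contact_force: [-0.3, -0.9, -0.7]
grip_width: 41.3
finger_force: 30.0
```

```bash
python3 -c "
from h import *
P,p=cloud(); print(bot.get_obs()['tool_pos']);  print(tops(P,(430,114),68,23)); print(tops(P,(420,295),84,26)); print(go([648.6,161.2,164]))"
```

```text
[471.24255162  16.34971465 164.26761994]
(2558, array([429.2, 114.9]), 23.6, array([429.4, 114.6]), array([42.8, 43.3]), np.float64(67.2))
None
[0.894 0.716 0.001]
```

Request:
send_rows(rows=[{"x": 0.07, "y": 0.06, "z": 0, "ax": 0, "ay": 0, "az": 0, "jaw": -0.5}, {"x": 0.19, "y": 0.15, "z": 0, "ax": 0, "ay": 0, "az": 0, "jaw": -0.5}, {"x": 0.35, "y": 0.28, "z": 0, "ax": 0, "ay": 0, "az": 0, "jaw": -0.5}, {"x": 0.52, "y": 0.42, "z": 0, "ax": 0, "ay": 0, "az": 0, "jaw": -0.5}, {"x": 0.68, "y": 0.55, "z": 0, "ax": 0, "ay": 0, "az": 0, "jaw": -0.5}, {"x": 0.81, "y": 0.65, "z": 0, "ax": 0, "ay": 0, "az": 0, "jaw": -0.5}, {"x": 0.894, "y": 0.716, "z": 0, "ax": 0, "ay": 0, "az": 0, "jaw": -0.5}, {"x": 0.894, "y": 0.716, "z": 0, "ax": 0, "ay": 0, "az": 0, "jaw": -0.5}, {"x": 0.894, "y": 0.716, "z": 0, "ax": 0, "ay": 0, "az": 0, "jaw": -0.5}, {"x": 0.894, "y": 0.716, "z": 0, "ax": 0, "ay": 0, "az": 0, "jaw": -0.5}])

```text
time: 18.05
tool_pos: [648.5, 160.1, 164.5]
tcp_rot: [-3.141, 0.0, 1.358]
contact_force: [-0.1, 0.0, -0.7]
grip_width: 41.6
finger_force: 30.0
```

```bash
python3 -c "
from h import *
look('w4'); print(go([648.6,161.2,38.5]))"
```

```text
18.05 [648.5 160.1 164.5] [-3.1413e+00  4.0000e-04  1.3582e+00] 41.6
[ 0.005 -0.001  0.631]
```

View pics/w4.png

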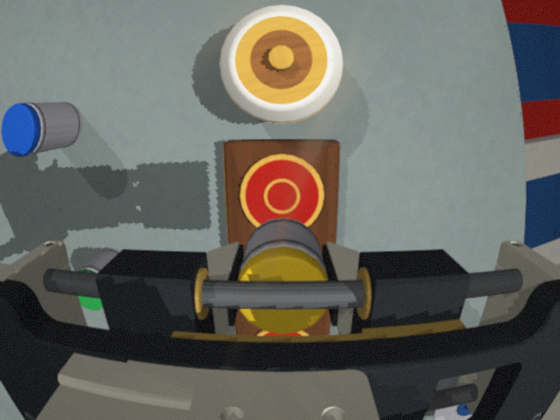

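Pad a is fully visible, with its inner ring centred at (282,196) and rim columns 240 to 324.

```bash
python3 -c "
from h import *
import pickle
o=pickle.load(open('pics/w4.pkl','rb')); print(hit('wrist',(282,196),24,o),hit('wrist',(282,153),24,o)-40*np.array([.21,.978]))
P,p=cloud(); print(tops(P,(420,295),84,26),tops(P,(670,280),77,30))"
```

```text
[648.32406125 160.9575833 ] [648.50219195 161.64106226]
(1548, array([422.2, 293.2]), 26.4, array([423.2, 292.6]), array([48. , 47.9]), np.float64(83.1)) (523, array([672.9, 278.3]), 10.0, array([672.6, 278.1]), array([18. , 18.5]), np.float64(76.2))
```

Request:
send_rows(rows=[{"x": 0.004, "y": 0, "z": 0.08, "ax": 0, "ay": 0, "az": 0, "jaw": -0.5}, {"x": 0.004, "y": 0, "z": 0.2, "ax": 0, "ay": 0, "az": 0, "jaw": -0.5}, {"x": 0.004, "y": 0, "z": 0.33, "ax": 0, "ay": 0, "az": 0, "jaw": -0.5}, {"x": 0.004, "y": 0, "z": 0.45, "ax": 0, "ay": 0, "az": 0, "jaw": -0.5}, {"x": 0.004, "y": 0, "z": 0.54, "ax": 0, "ay": 0, "az": 0, "jaw": -0.5}, {"x": 0.004, "y": 0, "z": 0.59, "ax": 0, "ay": 0, "az": 0, "jaw": -0.5}, {"x": 0.004, "y": 0, "z": 0.61, "ax": 0, "ay": 0, "az": 0, "jaw": -0.5}, {"x": 0.004, "y": 0, "z": 0.62, "ax": 0, "ay": 0, "az": 0, "jaw": -0.5}, {"x": 0.004, "y": 0, "z": 0.625, "ax": 0, "ay": 0, "az": 0, "jaw": -0.5}, {"x": 0.004, "y": 0, "z": 0.629, "ax": 0, "ay": 0, "az": 0, "jaw": -0.5}])

```text
time: 19.4
tool_pos: [649.4, 161.9, 39.0]
tcp_rot: [3.141, -0.0, 1.359]
contact_force: [-0.8, -1.4, -0.5]
grip_width: 41.5
finger_force: 30.0
```

Request:
send_rows(rows=[{"x": 0, "y": 0, "z": 0.001, "ax": 0, "ay": 0, "az": 0, "jaw": -0.5}, {"x": 0, "y": 0, "z": 0.002, "ax": 0, "ay": 0, "az": 0, "jaw": -0.5}, {"x": 0, "y": 0, "z": 0.002, "ax": 0, "ay": 0, "az": 0, "jaw": -0.06}, {"x": 0, "y": 0, "z": 0.002, "ax": 0, "ay": 0, "az": 0, "jaw": 0}, {"x": 0, "y": 0, "z": 0.002, "ax": 0, "ay": 0, "az": 0, "jaw": 0.2}, {"x": 0, "y": 0, "z": 0.002, "ax": 0, "ay": 0, "az": 0, "jaw": 0.5}, {"x": 0, "y": 0, "z": 0.002, "ax": 0, "ay": 0, "az": 0, "jaw": 0.8}, {"x": 0, "y": 0, "z": 0.002, "ax": 0, "ay": 0, "az": 0, "jaw": 1}, {"x": 0, "y": 0, "z": 0.002, "ax": 0, "ay": 0, "az": 0, "jaw": 1}, {"x": 0, "y": 0, "z": 0.002, "ax": 0, "ay": 0, "az": 0, "jaw": 1}])

```text
time: 20.65
tool_pos: [649.2, 161.8, 38.1]
tcp_rot: [3.141, 0.0, 1.359]
contact_force: [-0.1, -0.3, -0.2]
grip_width: 91.6
finger_force: 0.0
```

Request:
send_rows(rows=[{"x": 0, "y": 0, "z": -0.04, "ax": 0, "ay": 0, "az": 0, "jaw": 1}, {"x": 0, "y": 0, "z": -0.12, "ax": 0, "ay": 0, "az": 0, "jaw": 1}, {"x": 0, "y": 0, "z": -0.25, "ax": 0, "ay": 0, "az": 0, "jaw": 1}, {"x": 0, "y": 0, "z": -0.4, "ax": 0, "ay": 0, "az": 0, "jaw": 1}, {"x": 0, "y": 0, "z": -0.55, "ax": 0, "ay": 0, "az": 0, "jaw": 1}, {"x": 0, "y": 0, "z": -0.7, "ax": 0, "ay": 0, "az": 0, "jaw": 1}, {"x": 0, "y": 0, "z": -0.8, "ax": 0, "ay": 0, "az": 0, "jaw": 1}, {"x": 0, "y": 0, "z": -0.8, "ax": 0, "ay": 0, "az": 0, "jaw": 1}, {"x": 0, "y": 0, "z": -0.8, "ax": 0, "ay": 0, "az": 0, "jaw": 1}, {"x": 0, "y": 0, "z": -0.8, "ax": 0, "ay": 0, "az": 0, "jaw": 1}])

```text
time: 21.9
tool_pos: [648.6, 161.8, 196.9]
tcp_rot: [-3.14, 0.001, 1.359]
contact_force: [0.6, -0.2, 0.0]
grip_width: 91.8
finger_force: 0.0
```

```bash
python3 -c "
from h import *
P,p=cloud(); print(bot.get_obs()['tool_pos']);  print(tops(P,(648,161),76,21)); print(tops(P,(422,293),84,26)); print(go([429.3,114.8,150]),go([429.3,114.8,22]))"
```

```text
[648.68843924 161.76978619 196.98675515]
(1635, array([649.1, 161.8]), 20.9, array([649.4, 162.1]), array([38.4, 38.5]), np.float64(75.4))
(1414, array([422.7, 293.1]), 26.4, array([423. , 292.8]), array([48.3, 48. ]), np.float64(83.1))
[-0.46  -1.023  0.237] [-0.459 -1.022  0.877]
```

Request:
send_rows(rows=[{"x": -0.04, "y": -0.08, "z": 0, "ax": 0, "ay": 0, "az": 0, "jaw": 1}, {"x": -0.11, "y": -0.24, "z": 0, "ax": 0, "ay": 0, "az": 0, "jaw": 1}, {"x": -0.2, "y": -0.44, "z": 0, "ax": 0, "ay": 0, "az": 0, "jaw": 1}, {"x": -0.3, "y": -0.65, "z": 0, "ax": 0, "ay": 0, "az": 0, "jaw": 1}, {"x": -0.38, "y": -0.83, "z": 0.05, "ax": 0, "ay": 0, "az": 0, "jaw": 1}, {"x": -0.44, "y": -0.95, "z": 0.12, "ax": 0, "ay": 0, "az": 0, "jaw": 1}, {"x": -0.46, "y": -1, "z": 0.2, "ax": 0, "ay": 0, "az": 0, "jaw": 1}, {"x": -0.46, "y": -1, "z": 0.25, "ax": 0, "ay": 0, "az": 0, "jaw": 1}, {"x": -0.46, "y": -1, "z": 0.25, "ax": 0, "ay": 0, "az": 0, "jaw": 1}, {"x": -0.46, "y": -1, "z": 0.25, "ax": 0, "ay": 0, "az": 0, "jaw": 1}])

```text
time: 23.2
tool_pos: [435.1, 114.0, 148.3]
tcp_rot: [3.141, -0.0, 1.359]
contact_force: [-1.0, 0.5, 0.3]
grip_width: 91.8
finger_force: 0.0
```

```bash
python3 -c "
from h import *
P,p=cloud(); t=tops(P,(429,115),68,23); print(t); print(go([*t[1],22]))"
```

```text
(2720, array([428.7, 115.2]), 23.5, array([429. , 115.7]), array([43. , 43.2]), np.float64(67.3))
[-0.001 -0.033  0.632]
```

Request:
send_rows(rows=[{"x": 0, "y": -0.02, "z": 0.04, "ax": 0, "ay": 0, "az": 0, "jaw": 1}, {"x": 0.002, "y": -0.027, "z": 0.14, "ax": 0, "ay": 0, "az": 0, "jaw": 1}, {"x": 0.002, "y": -0.027, "z": 0.27, "ax": 0, "ay": 0, "az": 0, "jaw": 1}, {"x": 0.002, "y": -0.027, "z": 0.4, "ax": 0, "ay": 0, "az": 0, "jaw": 1}, {"x": 0.002, "y": -0.027, "z": 0.52, "ax": 0, "ay": 0, "az": 0, "jaw": 1}, {"x": 0.002, "y": -0.027, "z": 0.6, "ax": 0, "ay": 0, "az": 0, "jaw": 1}, {"x": 0.002, "y": -0.027, "z": 0.63, "ax": 0, "ay": 0, "az": 0, "jaw": 1}, {"x": 0.002, "y": -0.027, "z": 0.63, "ax": 0, "ay": 0, "az": 0, "jaw": 1}, {"x": 0.002, "y": -0.027, "z": 0.63, "ax": 0, "ay": 0, "az": 0, "jaw": 0.6}, {"x": 0.002, "y": -0.027, "z": 0.63, "ax": 0, "ay": 0, "az": 0, "jaw": 0.3}])

```text
time: 24.5
tool_pos: [429.5, 115.5, 22.6]
tcp_rot: [3.14, -0.0, 1.359]
contact_force: [0.5, -0.6, 0.6]
grip_width: 77.0
finger_force: 0.0
```

Request:
send_rows(rows=[{"x": 0, "y": 0, "z": 0, "ax": 0, "ay": 0, "az": 0, "jaw": 0.2}, {"x": 0, "y": 0, "z": 0, "ax": 0, "ay": 0, "az": 0, "jaw": 0.1}, {"x": 0, "y": 0, "z": 0, "ax": 0, "ay": 0, "az": 0, "jaw": 0}, {"x": 0, "y": 0, "z": 0, "ax": 0, "ay": 0, "az": 0, "jaw": -0.1}, {"x": 0, "y": 0, "z": 0, "ax": 0, "ay": 0, "az": 0, "jaw": -0.4}, {"x": 0, "y": 0, "z": 0, "ax": 0, "ay": 0, "az": 0, "jaw": -0.4}, {"x": 0, "y": 0, "z": 0, "ax": 0, "ay": 0, "az": 0, "jaw": -0.4}, {"x": 0, "y": 0, "z": 0, "ax": 0, "ay": 0, "az": 0, "jaw": -0.4}, {"x": 0, "y": 0, "z": 0, "ax": 0, "ay": 0, "az": 0, "jaw": -0.4}, {"x": 0, "y": 0, "z": 0, "ax": 0, "ay": 0, "az": 0, "jaw": -0.4}])

```text
time: 25.75
tool_pos: [429.1, 115.5, 22.1]
tcp_rot: [3.142, 0.0, 1.359]
contact_force: [-0.0, -0.4, 4.3]
grip_width: 46.7
finger_force: 30.0
```

```bash
python3 -c "
from h import *
print(go([628.7,68.2,142]))"
```

```text
[-0.021  1.025 -0.599]
```

Request:
send_rows(rows=[{"x": 0, "y": 0, "z": -0.05, "ax": 0, "ay": 0, "az": 0, "jaw": -0.4}, {"x": 0, "y": 0, "z": -0.15, "ax": 0, "ay": 0, "az": 0, "jaw": -0.4}, {"x": 0, "y": 0, "z": -0.3, "ax": 0, "ay": 0, "az": 0, "jaw": -0.4}, {"x": 0, "y": 0, "z": -0.43, "ax": 0, "ay": 0, "az": 0, "jaw": -0.4}, {"x": 0, "y": 0.05, "z": -0.54, "ax": 0, "ay": 0, "az": 0, "jaw": -0.4}, {"x": 0, "y": 0.12, "z": -0.6, "ax": 0, "ay": 0, "az": 0, "jaw": -0.4}, {"x": -0.01, "y": 0.22, "z": -0.6, "ax": 0, "ay": 0, "az": 0, "jaw": -0.4}, {"x": -0.021, "y": 0.35, "z": -0.6, "ax": 0, "ay": 0, "az": 0, "jaw": -0.4}, {"x": -0.021, "y": 0.45, "z": -0.6, "ax": 0, "ay": 0, "az": 0, "jaw": -0.4}, {"x": -0.021, "y": 0.5, "z": -0.6, "ax": 0, "ay": 0, "az": 0, "jaw": -0.4}])

```text
time: 27.0
tool_pos: [526.6, 90.1, 142.3]
tcp_rot: [3.142, 0.0, 1.359]
contact_force: [0.5, 0.3, -0.3]
grip_width: 46.7
finger_force: 30.0
```

Request:
send_rows(rows=[{"x": 0, "y": 0.08, "z": 0, "ax": 0, "ay": 0, "az": 0, "jaw": -0.4}, {"x": 0, "y": 0.2, "z": 0, "ax": 0, "ay": 0, "az": 0, "jaw": -0.4}, {"x": 0, "y": 0.33, "z": 0, "ax": 0, "ay": 0, "az": 0, "jaw": -0.4}, {"x": 0, "y": 0.44, "z": 0, "ax": 0, "ay": 0, "az": 0, "jaw": -0.4}, {"x": 0, "y": 0.5, "z": 0, "ax": 0, "ay": 0, "az": 0, "jaw": -0.4}, {"x": 0, "y": 0.525, "z": 0, "ax": 0, "ay": 0, "az": 0, "jaw": -0.4}, {"x": 0, "y": 0.525, "z": 0, "ax": 0, "ay": 0, "az": 0, "jaw": -0.4}, {"x": 0, "y": 0.525, "z": 0, "ax": 0, "ay": 0, "az": 0, "jaw": -0.4}, {"x": 0, "y": 0.525, "z": 0, "ax": 0, "ay": 0, "az": 0, "jaw": -0.4}, {"x": 0, "y": 0.525, "z": 0, "ax": 0, "ay": 0, "az": 0, "jaw": -0.4}])

```text
time: 28.25
tool_pos: [628.4, 68.4, 142.3]
tcp_rot: [3.141, 0.0, 1.359]
contact_force: [0.8, 0.4, -1.5]
grip_width: 46.5
finger_force: 30.0
```

```bash
python3 -c "
from h import *
print(go([628.7,68.2,46.3]))
P,p=cloud(); print(tops(P,(649,161),76,21))"
```

```text
[-0.001  0.001  0.48 ]
(2765, array([649.2, 161.5]), 21.0, array([649. , 161.4]), array([38.2, 38.3]), np.float64(75.3))
```

Request:
send_rows(rows=[{"x": 0, "y": 0, "z": 0.06, "ax": 0, "ay": 0, "az": 0, "jaw": -0.4}, {"x": 0, "y": 0, "z": 0.15, "ax": 0, "ay": 0, "az": 0, "jaw": -0.4}, {"x": 0, "y": 0, "z": 0.25, "ax": 0, "ay": 0, "az": 0, "jaw": -0.4}, {"x": 0, "y": 0, "z": 0.34, "ax": 0, "ay": 0, "az": 0, "jaw": -0.4}, {"x": 0, "y": 0, "z": 0.4, "ax": 0, "ay": 0, "az": 0, "jaw": -0.4}, {"x": 0, "y": 0, "z": 0.44, "ax": 0, "ay": 0, "az": 0, "jaw": -0.4}, {"x": 0, "y": 0, "z": 0.46, "ax": 0, "ay": 0, "az": 0, "jaw": -0.4}, {"x": 0, "y": 0, "z": 0.47, "ax": 0, "ay": 0, "az": 0, "jaw": -0.4}, {"x": 0, "y": 0, "z": 0.476, "ax": 0, "ay": 0, "az": 0, "jaw": -0.4}, {"x": 0, "y": 0, "z": 0.48, "ax": 0, "ay": 0, "az": 0, "jaw": -0.4}])

```text
time: 29.55
tool_pos: [628.8, 68.3, 46.4]
tcp_rot: [3.141, -0.0, 1.359]
contact_force: [-0.1, 0.5, -0.9]
grip_width: 46.5
finger_force: 30.0
```

Request:
send_rows(rows=[{"x": 0, "y": 0, "z": 0.001, "ax": 0, "ay": 0, "az": 0, "jaw": -0.4}, {"x": 0, "y": 0, "z": 0.002, "ax": 0, "ay": 0, "az": 0, "jaw": -0.4}, {"x": 0, "y": 0, "z": 0.002, "ax": 0, "ay": 0, "az": 0, "jaw": 0.05}, {"x": 0, "y": 0, "z": 0.002, "ax": 0, "ay": 0, "az": 0, "jaw": 0.1}, {"x": 0, "y": 0, "z": 0.002, "ax": 0, "ay": 0, "az": 0, "jaw": 0.3}, {"x": 0, "y": 0, "z": 0.002, "ax": 0, "ay": 0, "az": 0, "jaw": 0.6}, {"x": 0, "y": 0, "z": 0.002, "ax": 0, "ay": 0, "az": 0, "jaw": 0.9}, {"x": 0, "y": 0, "z": 0.002, "ax": 0, "ay": 0, "az": 0, "jaw": 1}, {"x": 0, "y": 0, "z": 0.002, "ax": 0, "ay": 0, "az": 0, "jaw": 1}, {"x": 0, "y": 0, "z": 0.002, "ax": 0, "ay": 0, "az": 0, "jaw": 1}])

```text
time: 30.8
tool_pos: [628.6, 68.2, 45.7]
tcp_rot: [3.142, 0.0, 1.359]
contact_force: [-0.2, 0.2, -0.2]
grip_width: 91.6
finger_force: 0.0
```

Request:
send_rows(rows=[{"x": 0, "y": 0, "z": -0.04, "ax": 0, "ay": 0, "az": 0, "jaw": 1}, {"x": 0, "y": 0, "z": -0.12, "ax": 0, "ay": 0, "az": 0, "jaw": 1}, {"x": 0, "y": 0, "z": -0.25, "ax": 0, "ay": 0, "az": 0, "jaw": 1}, {"x": 0, "y": 0, "z": -0.4, "ax": 0, "ay": 0, "az": 0, "jaw": 1}, {"x": 0, "y": 0, "z": -0.55, "ax": 0, "ay": 0, "az": 0, "jaw": 1}, {"x": 0, "y": 0, "z": -0.7, "ax": 0, "ay": 0, "az": 0, "jaw": 1}, {"x": 0, "y": 0, "z": -0.8, "ax": 0, "ay": 0, "az": 0, "jaw": 1}, {"x": 0, "y": 0, "z": -0.8, "ax": 0, "ay": 0, "az": 0, "jaw": 1}, {"x": 0, "y": 0, "z": -0.8, "ax": 0, "ay": 0, "az": 0, "jaw": 1}, {"x": 0, "y": 0, "z": -0.8, "ax": 0, "ay": 0, "az": 0, "jaw": 1}])

```text
time: 32.05
tool_pos: [628.1, 68.3, 204.6]
tcp_rot: [-3.14, 0.001, 1.359]
contact_force: [0.7, -0.2, -0.4]
grip_width: 91.7
finger_force: 0.0
```

```bash
python3 -c "
from h import *
P,p=cloud(); print(bot.get_obs()['tool_pos']);  print(tops(P,(629,68),92,23)); print(tops(P,(422,293),84,26)); print(go([422.6,293.3,160]))"
```

```text
[628.16982841  68.29882594 204.64773057]
(2176, array([628.9,  67.9]), 23.4, array([628.8,  68.4]), array([43.2, 43.2]), np.float64(91.4))
(1295, array([421.6, 292.9]), 26.7, array([422.5, 292.1]), array([48.7, 48. ]), np.float64(83.0))
[ 0.884 -1.241  0.225]
```

Request:
send_rows(rows=[{"x": 0.05, "y": -0.08, "z": 0, "ax": 0, "ay": 0, "az": 0, "jaw": 1}, {"x": 0.13, "y": -0.22, "z": 0, "ax": 0, "ay": 0, "az": 0, "jaw": 1}, {"x": 0.25, "y": -0.4, "z": 0, "ax": 0, "ay": 0, "az": 0, "jaw": 1}, {"x": 0.37, "y": -0.58, "z": 0, "ax": 0, "ay": 0, "az": 0, "jaw": 1}, {"x": 0.46, "y": -0.73, "z": 0, "ax": 0, "ay": 0, "az": 0, "jaw": 1}, {"x": 0.5, "y": -0.8, "z": 0, "ax": 0, "ay": 0, "az": 0, "jaw": 1}, {"x": 0.5, "y": -0.8, "z": 0, "ax": 0, "ay": 0, "az": 0, "jaw": 1}, {"x": 0.5, "y": -0.8, "z": 0, "ax": 0, "ay": 0, "az": 0, "jaw": 1}, {"x": 0.5, "y": -0.8, "z": 0, "ax": 0, "ay": 0, "az": 0, "jaw": 1}, {"x": 0.5, "y": -0.8, "z": 0, "ax": 0, "ay": 0, "az": 0, "jaw": 1}])

```text
time: 33.35
tool_pos: [493.7, 199.1, 205.5]
tcp_rot: [-3.142, 0.0, 1.358]
contact_force: [-0.1, 1.3, -0.7]
grip_width: 91.6
finger_force: 0.0
```

Request:
send_rows(rows=[{"x": 0.05, "y": -0.06, "z": 0, "ax": 0, "ay": 0, "az": 0, "jaw": 1}, {"x": 0.14, "y": -0.16, "z": 0, "ax": 0, "ay": 0, "az": 0, "jaw": 1}, {"x": 0.25, "y": -0.29, "z": 0.03, "ax": 0, "ay": 0, "az": 0, "jaw": 1}, {"x": 0.34, "y": -0.39, "z": 0.08, "ax": 0, "ay": 0, "az": 0, "jaw": 1}, {"x": 0.384, "y": -0.441, "z": 0.15, "ax": 0, "ay": 0, "az": 0, "jaw": 1}, {"x": 0.384, "y": -0.441, "z": 0.2, "ax": 0, "ay": 0, "az": 0, "jaw": 1}, {"x": 0.384, "y": -0.441, "z": 0.2, "ax": 0, "ay": 0, "az": 0, "jaw": 1}, {"x": 0.384, "y": -0.441, "z": 0.2, "ax": 0, "ay": 0, "az": 0, "jaw": 1}, {"x": 0.384, "y": -0.441, "z": 0.2, "ax": 0, "ay": 0, "az": 0, "jaw": 1}, {"x": 0.384, "y": -0.441, "z": 0.2, "ax": 0, "ay": 0, "az": 0, "jaw": 1}])

```text
time: 34.6
tool_pos: [423.5, 293.1, 166.0]
tcp_rot: [3.141, -0.0, 1.359]
contact_force: [-0.0, -1.4, -0.4]
grip_width: 91.6
finger_force: 0.0
```

```bash
python3 -c "
from h import *
P,p=cloud(); t=tops(P,(422,293),84,26); print(t,bot.get_obs()['tool_pos']); print(go([*t[1],36]))"
```

```text
(3283, array([421.6, 293.6]), 26.0, array([421.6, 294.2]), array([47.7, 48.1]), np.float64(83.4)) [423.37395428 293.12537875 165.93426708]
[ 0.    -0.009  0.65 ]
```

Request:
send_rows(rows=[{"x": 0, "y": -0.007, "z": 0.06, "ax": 0, "ay": 0, "az": 0, "jaw": 1}, {"x": 0.001, "y": -0.007, "z": 0.16, "ax": 0, "ay": 0, "az": 0, "jaw": 1}, {"x": 0.001, "y": -0.007, "z": 0.29, "ax": 0, "ay": 0, "az": 0, "jaw": 1}, {"x": 0.001, "y": -0.007, "z": 0.42, "ax": 0, "ay": 0, "az": 0, "jaw": 1}, {"x": 0.001, "y": -0.007, "z": 0.54, "ax": 0, "ay": 0, "az": 0, "jaw": 1}, {"x": 0.001, "y": -0.007, "z": 0.62, "ax": 0, "ay": 0, "az": 0, "jaw": 1}, {"x": 0.001, "y": -0.007, "z": 0.65, "ax": 0, "ay": 0, "az": 0, "jaw": 1}, {"x": 0.001, "y": -0.007, "z": 0.65, "ax": 0, "ay": 0, "az": 0, "jaw": 1}, {"x": 0.001, "y": -0.007, "z": 0.65, "ax": 0, "ay": 0, "az": 0, "jaw": 0.7}, {"x": 0.001, "y": -0.007, "z": 0.65, "ax": 0, "ay": 0, "az": 0, "jaw": 0.4}])

```text
time: 35.9
tool_pos: [422.2, 294.0, 36.3]
tcp_rot: [3.141, -0.001, 1.359]
contact_force: [0.4, 0.1, 0.2]
grip_width: 76.3
finger_force: 0.0
```

Request:
send_rows(rows=[{"x": 0, "y": 0, "z": 0, "ax": 0, "ay": 0, "az": 0, "jaw": 0.3}, {"x": 0, "y": 0, "z": 0, "ax": 0, "ay": 0, "az": 0, "jaw": 0.2}, {"x": 0, "y": 0, "z": 0, "ax": 0, "ay": 0, "az": 0, "jaw": 0.1}, {"x": 0, "y": 0, "z": 0, "ax": 0, "ay": 0, "az": 0, "jaw": 0}, {"x": 0, "y": 0, "z": 0, "ax": 0, "ay": 0, "az": 0, "jaw": -0.3}, {"x": 0, "y": 0, "z": 0, "ax": 0, "ay": 0, "az": 0, "jaw": -0.3}, {"x": 0, "y": 0, "z": 0, "ax": 0, "ay": 0, "az": 0, "jaw": -0.3}, {"x": 0, "y": 0, "z": 0, "ax": 0, "ay": 0, "az": 0, "jaw": -0.3}, {"x": 0, "y": 0, "z": 0, "ax": 0, "ay": 0, "az": 0, "jaw": -0.3}, {"x": 0, "y": 0, "z": 0, "ax": 0, "ay": 0, "az": 0, "jaw": -0.3}])

```text
time: 37.15
tool_pos: [421.7, 293.8, 35.7]
tcp_rot: [-3.142, 0.0, 1.359]
contact_force: [-1.2, -0.2, 2.4]
grip_width: 51.7
finger_force: 30.0
```

```bash
python3 -c "
from h import *
print(go([608.6,-24.7,206]))"
```

```text
[-1.361  1.248 -0.851]
```

Request:
send_rows(rows=[{"x": 0, "y": 0, "z": -0.05, "ax": 0, "ay": 0, "az": 0, "jaw": -0.3}, {"x": 0, "y": 0, "z": -0.15, "ax": 0, "ay": 0, "az": 0, "jaw": -0.3}, {"x": 0, "y": 0, "z": -0.3, "ax": 0, "ay": 0, "az": 0, "jaw": -0.3}, {"x": -0.03, "y": 0, "z": -0.46, "ax": 0, "ay": 0, "az": 0, "jaw": -0.3}, {"x": -0.09, "y": 0, "z": -0.62, "ax": 0, "ay": 0, "az": 0, "jaw": -0.3}, {"x": -0.18, "y": 0, "z": -0.75, "ax": 0, "ay": 0, "az": 0, "jaw": -0.3}, {"x": -0.3, "y": 0, "z": -0.83, "ax": 0, "ay": 0, "az": 0, "jaw": -0.3}, {"x": -0.41, "y": 0, "z": -0.85, "ax": 0, "ay": 0, "az": 0, "jaw": -0.3}, {"x": -0.48, "y": 0, "z": -0.85, "ax": 0, "ay": 0, "az": 0, "jaw": -0.3}, {"x": -0.5, "y": 0, "z": -0.85, "ax": 0, "ay": 0, "az": 0, "jaw": -0.3}])

```text
time: 38.4
tool_pos: [400.6, 195.4, 205.6]
tcp_rot: [-3.141, 0.0, 1.358]
contact_force: [0.0, 0.3, -2.8]
grip_width: 51.8
finger_force: 30.0
```

Request:
send_rows(rows=[{"x": -0.06, "y": 0.06, "z": 0, "ax": 0, "ay": 0, "az": 0, "jaw": -0.3}, {"x": -0.17, "y": 0.16, "z": 0, "ax": 0, "ay": 0, "az": 0, "jaw": -0.3}, {"x": -0.32, "y": 0.3, "z": 0, "ax": 0, "ay": 0, "az": 0, "jaw": -0.3}, {"x": -0.48, "y": 0.45, "z": 0, "ax": 0, "ay": 0, "az": 0, "jaw": -0.3}, {"x": -0.63, "y": 0.59, "z": 0, "ax": 0, "ay": 0, "az": 0, "jaw": -0.3}, {"x": -0.75, "y": 0.7, "z": 0, "ax": 0, "ay": 0, "az": 0, "jaw": -0.3}, {"x": -0.83, "y": 0.77, "z": 0, "ax": 0, "ay": 0, "az": 0, "jaw": -0.3}, {"x": -0.861, "y": 0.8, "z": 0, "ax": 0, "ay": 0, "az": 0, "jaw": -0.3}, {"x": -0.861, "y": 0.8, "z": 0, "ax": 0, "ay": 0, "az": 0, "jaw": -0.3}, {"x": -0.861, "y": 0.8, "z": 0, "ax": 0, "ay": 0, "az": 0, "jaw": -0.3}])

```text
time: 39.65
tool_pos: [520.6, -5.1, 205.7]
tcp_rot: [-3.141, -0.0, 1.36]
contact_force: [0.2, -1.1, -2.2]
grip_width: 51.6
finger_force: 30.0
```

Request:
send_rows(rows=[{"x": 0, "y": 0.06, "z": 0, "ax": 0, "ay": 0, "az": 0, "jaw": -0.3}, {"x": 0, "y": 0.16, "z": 0, "ax": 0, "ay": 0, "az": 0, "jaw": -0.3}, {"x": 0, "y": 0.27, "z": 0, "ax": 0, "ay": 0, "az": 0, "jaw": -0.3}, {"x": 0, "y": 0.36, "z": 0, "ax": 0, "ay": 0, "az": 0, "jaw": -0.3}, {"x": 0, "y": 0.42, "z": 0, "ax": 0, "ay": 0, "az": 0, "jaw": -0.3}, {"x": 0, "y": 0.448, "z": 0, "ax": 0, "ay": 0, "az": 0, "jaw": -0.3}, {"x": 0, "y": 0.448, "z": 0, "ax": 0, "ay": 0, "az": 0, "jaw": -0.3}, {"x": 0, "y": 0.448, "z": 0, "ax": 0, "ay": 0, "az": 0, "jaw": -0.3}, {"x": 0, "y": 0.448, "z": 0, "ax": 0, "ay": 0, "az": 0, "jaw": -0.3}, {"x": 0, "y": 0.448, "z": 0, "ax": 0, "ay": 0, "az": 0, "jaw": -0.3}])

```text
time: 40.9
tool_pos: [608.5, -24.8, 205.9]
tcp_rot: [3.141, 0.0, 1.359]
contact_force: [0.1, -0.6, -1.9]
grip_width: 51.9
finger_force: 30.0
```

```bash
python3 -c "
from h import *
print(go([608.6,-24.7,59.9]))"
```

```text
[0.001 0.    0.73 ]
```

Request:
send_rows(rows=[{"x": 0, "y": 0, "z": 0.08, "ax": 0, "ay": 0, "az": 0, "jaw": -0.3}, {"x": 0, "y": 0, "z": 0.2, "ax": 0, "ay": 0, "az": 0, "jaw": -0.3}, {"x": 0, "y": 0, "z": 0.35, "ax": 0, "ay": 0, "az": 0, "jaw": -0.3}, {"x": 0, "y": 0, "z": 0.5, "ax": 0, "ay": 0, "az": 0, "jaw": -0.3}, {"x": 0, "y": 0, "z": 0.61, "ax": 0, "ay": 0, "az": 0, "jaw": -0.3}, {"x": 0, "y": 0, "z": 0.68, "ax": 0, "ay": 0, "az": 0, "jaw": -0.3}, {"x": 0, "y": 0, "z": 0.71, "ax": 0, "ay": 0, "az": 0, "jaw": -0.3}, {"x": 0, "y": 0, "z": 0.72, "ax": 0, "ay": 0, "az": 0, "jaw": -0.3}, {"x": 0, "y": 0, "z": 0.726, "ax": 0, "ay": 0, "az": 0, "jaw": -0.3}, {"x": 0, "y": 0, "z": 0.73, "ax": 0, "ay": 0, "az": 0, "jaw": -0.3}])

```text
time: 42.15
tool_pos: [609.0, -24.8, 60.3]
tcp_rot: [3.14, 0.0, 1.359]
contact_force: [-0.5, 0.2, -0.8]
grip_width: 51.6
finger_force: 30.0
```

Request:
send_rows(rows=[{"x": 0, "y": 0, "z": 0.001, "ax": 0, "ay": 0, "az": 0, "jaw": -0.3}, {"x": 0, "y": 0, "z": 0.002, "ax": 0, "ay": 0, "az": 0, "jaw": -0.3}, {"x": 0, "y": 0, "z": 0.002, "ax": 0, "ay": 0, "az": 0, "jaw": 0.15}, {"x": 0, "y": 0, "z": 0.002, "ax": 0, "ay": 0, "az": 0, "jaw": 0.2}, {"x": 0, "y": 0, "z": 0.002, "ax": 0, "ay": 0, "az": 0, "jaw": 0.4}, {"x": 0, "y": 0, "z": 0.002, "ax": 0, "ay": 0, "az": 0, "jaw": 0.7}, {"x": 0, "y": 0, "z": 0.002, "ax": 0, "ay": 0, "az": 0, "jaw": 1}, {"x": 0, "y": 0, "z": 0.002, "ax": 0, "ay": 0, "az": 0, "jaw": 1}, {"x": 0, "y": 0, "z": 0.002, "ax": 0, "ay": 0, "az": 0, "jaw": 1}, {"x": 0, "y": 0, "z": 0.002, "ax": 0, "ay": 0, "az": 0, "jaw": 1}])

```text
time: 43.4
tool_pos: [608.6, -24.8, 59.3]
tcp_rot: [3.142, 0.0, 1.359]
contact_force: [-0.0, -0.6, 1.0]
grip_width: 91.9
finger_force: 0.0
```

Request:
send_rows(rows=[{"x": 0, "y": 0, "z": -0.04, "ax": 0, "ay": 0, "az": 0, "jaw": 1}, {"x": 0, "y": 0, "z": -0.12, "ax": 0, "ay": 0, "az": 0, "jaw": 1}, {"x": 0, "y": 0, "z": -0.25, "ax": 0, "ay": 0, "az": 0, "jaw": 1}, {"x": 0, "y": 0, "z": -0.4, "ax": 0, "ay": 0, "az": 0, "jaw": 1}, {"x": 0, "y": 0, "z": -0.55, "ax": 0, "ay": 0, "az": 0, "jaw": 1}, {"x": 0, "y": 0, "z": -0.7, "ax": 0, "ay": 0, "az": 0, "jaw": 1}, {"x": 0, "y": 0, "z": -0.8, "ax": 0, "ay": 0, "az": 0, "jaw": 1}, {"x": 0, "y": 0, "z": -0.8, "ax": 0, "ay": 0, "az": 0, "jaw": 1}, {"x": 0, "y": 0, "z": -0.8, "ax": 0, "ay": 0, "az": 0, "jaw": 1}, {"x": 0, "y": 0, "z": -0.8, "ax": 0, "ay": 0, "az": 0, "jaw": 1}])

```text
time: 44.65
tool_pos: [608.1, -24.7, 218.2]
tcp_rot: [-3.14, 0.0, 1.359]
contact_force: [-0.9, -0.2, -0.8]
grip_width: 92.0
finger_force: 0.0
```

```bash
python3 -c "
from h import *
P,p=cloud()
for q in [(608.6,-24.7,108,26),(628.7,68.2,92,23),(648.6,161.2,76,21)]: print(tops(P,q[:2],q[2],q[3]))
cv2.imwrite('pics/end.png',bot.capture('side')[0][:,:,::-1])"
```

```text
(2696, array([608.8, -25.2]), 26.1, array([609. , -24.5]), array([47.8, 48. ]), np.float64(107.4))
(2189, array([628.6,  67.9]), 23.5, array([628.8,  67.6]), array([43.3, 42.9]), np.float64(91.3))
(665, array([648.9, 159.2]), 20.6, array([647.9, 151.5]), array([37.4, 21.2]), np.float64(75.2))
```

View pics/end.png

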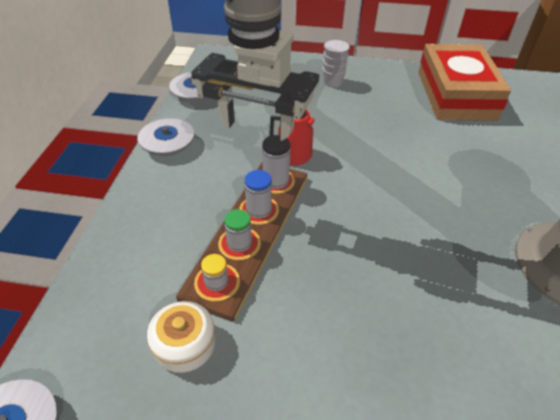

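All four tins stand upright on their coasters: black (276,160) by the jug, then blue, green, and yellow (214,275) by the hotpot. The gripper is clear of everything.

```bash
python3 -c "
from plant import bot
print(bot.close_job())"
```

```text
the job is handed in; nothing more can be done
None
```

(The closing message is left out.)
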